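# Change the table markers on a waiting order

### The job

Two orders wait on the serving board: from the compartmented rack take the table marker with the round head and stand it upright on the board's front half straight in front of the dessert cup, and stand the one with the triangular head likewise in front of the stacked porcelain cups, flat faces parallel to the board's front edge. The cross-headed marker left on the board from the last order goes back into the rack, standing upright on the floor of an empty compartment of its own. Tip nothing over, keep the other four markers in their places, and leave the dessert, cups, syrup bottle and tamper where they stand.

Things in the scene. Friction and masses are not known exactly. Their poses are not given: they have to be found in the camera images.
- rack: Fixed wooden tray, 152 (x) x 202 (y) x 26 mm high, walls and floor 4 mm: six open compartments, 70 (x) x 62 (y) mm inside, centred at x = -37, +37 and y = -66, 0, +66 mm in its frame. Each starts with one marker, turned up to 0.4 rad. Origin: centre of its underside, z up; -x side faces the robot.
- board: Fixed birch serving board, 172 (x) x 262 (y) x 16 mm thick. Origin: centre of its underside, z up; its -x long edge is its front edge, nearest the robot.
- dessert: Loose lidded dessert cup (white tub, chopped-nut topping), 86 mm across, up to 90 mm high, on the back half of the board, left or right: 42 mm behind and 65 mm beside the board's centre. Origin: centre of its underside, z up; axes start parallel to the board's.
- cups: Loose stack of two white porcelain cups, 82 mm across, 89 mm high, on the back half of the board beside the dessert cup: 42 mm behind and 65 mm beside the board's centre. Origin: centre of its underside, z up; axes start parallel to the board's.
- syrup: Loose syrup bottle, 68 mm across and 271 mm high, standing on the counter between rack and board, towards the back. Bystander. Origin: centre of its underside.
- tamper: Loose coffee tamper, 58 mm across, 94 mm high, standing on the counter behind the rack. Bystander. Origin: centre of its underside.
- marker_round_center (a point): Loose marker whose head is an upright flat disc 44 mm across. Beech table marker, 96 mm high: base 36 (x) x 44 (y) x 10 mm, 16 mm wide stem, head 12 mm thick centred 74 mm above the underside, flat vertical faces looking along its own +x and -x. Point given: on its axis, 48 mm above the underside; z up. 35 to 70 g. Starts in one of the rack's compartments.
- marker_triangle_center (a point): Loose marker whose head is an upright flat triangle, point up, 38 mm high and 43 mm wide at its lower edge. Beech table marker, 96 mm high: base 36 (x) x 44 (y) x 10 mm, 16 mm wide stem, head 12 mm thick centred 74 mm above the underside, flat vertical faces looking along its own +x and -x. Point given: on its axis, 48 mm above the underside; z up. 35 to 70 g. Starts in one of the rack's compartments.
- marker_square_center (a point): Loose marker whose head is an upright flat square 38 mm wide, edges level. Beech table marker, 96 mm high: base 36 (x) x 44 (y) x 10 mm, 16 mm wide stem, head 12 mm thick centred 74 mm above the underside, flat vertical faces looking along its own +x and -x. Point given: on its axis, 48 mm above the underside; z up. 35 to 70 g. Starts in one of the rack's compartments; stays there.
- marker_diamond_center (a point): Loose marker whose head is an upright flat square of side 32 mm standing on its corner (a diamond). Beech table marker, 96 mm high: base 36 (x) x 44 (y) x 10 mm, 16 mm wide stem, head 12 mm thick centred 74 mm above the underside, flat vertical faces looking along its own +x and -x. Point given: on its axis, 48 mm above the underside; z up. 35 to 70 g. Starts in one of the rack's compartments; stays there.
- marker_bar_center (a point): Loose marker whose head is a narrow upright bar 22 mm wide and 46 mm high. Beech table marker, 96 mm high: base 36 (x) x 44 (y) x 10 mm, 16 mm wide stem, head 12 mm thick centred 74 mm above the underside, flat vertical faces looking along its own +x and -x. Point given: on its axis, 48 mm above the underside; z up. 35 to 70 g. Starts in one of the rack's compartments; stays there.
- marker_tee_center (a point): Loose marker whose head is a T: a 44 mm wide, 18 mm high bar across the top of a 22 mm wide upright. Beech table marker, 96 mm high: base 36 (x) x 44 (y) x 10 mm, 16 mm wide stem, head 12 mm thick centred 74 mm above the underside, flat vertical faces looking along its own +x and -x. Point given: on its axis, 48 mm above the underside; z up. 35 to 70 g. Starts in one of the rack's compartments; stays there.
- marker_cross_center (a point): Loose marker whose head is an upright plus-shaped cross, 44 mm across, arms 18 mm wide. Beech table marker, 96 mm high: base 36 (x) x 44 (y) x 10 mm, 16 mm wide stem, head 12 mm thick centred 74 mm above the underside, flat vertical faces looking along its own +x and -x. Point given: on its axis, 48 mm above the underside; z up. 35 to 70 g. Starts on the serving board, left from the last order.
Mind the look-alikes: they are no part of the job. Leave any blue, pink or red look-alike of the cups alone.

How it is judged:
By the outcome, as a careful person would: the job done as asked, in the order asked, and still so for the second after the job is handed in, with the robot touching nothing.
It also fails if it takes over 72 s, if anything falls off the work surface, if the arm or the gripper's body presses on something with over 40 N, if the wrist force passes 120 N, or if a joint passes its speed limit or range.

### The arm

A 6-joint arm with a two-finger parallel gripper is mounted at the origin on a cart in front of the work surface, level with it; the furniture and walls round the work are solid. World frame = base frame: x ahead of the robot, y to its left, z up, the work surface at z = 0. Lengths are in m, angles in rad, forces in N, time in s.
With the tool pointing down it reaches from about 0.25 to 0.775 m from the base axis. Payload 4 kg.
Tool frame: the origin (TCP) lies at the centre of the arm's flange, where the gripper is bolted on; the fingertips stand 199 mm ahead of it and the grasp point (between the pads) lies 180 mm ahead of it (robot.tcp_to_tips is the z of the fingertips in the tool frame, in m); z points along the fingers, y is the line along which they close (so a half turn about z gives the same grasp; the last joint's range is limited). The gripper opens to 94 mm and grips with 3 to 60 N. Pads are 16 mm wide; open, the fingers measure 119 mm over their backs; the gripper's body (75 mm by 177 mm) begins 78 mm behind the grasp point.
Start: joints at [-1.377, 0.087, 1.371, -0, 1.684, -0.103], TCP at [0.161, -0.526, 0.405] pointing down, gripper open.
Joint ranges: [-3.1, 3.1], [-0.76, 2.03], [0.27, 2.55], [-1.08, 4.22], [0.17, 2.65], [-2.57, 2.57]. Speed limits (rad/s): [2.79, 2.79, 3.14, 3.14, 3.14, 3.14].

### API

Orientations are given as [roll, pitch, yaw] about the fixed x, y, z axes, in that order (R = Rz(yaw) Ry(pitch) Rx(roll)).
In Python, from bench import robot gives the robot as it stands.
- The arm moves only by the tool play_rows, never from a script. Its arguments are lists of equal length, an entry for each row: "translation": the shift along the tool's x, y, z scaled (see below), a list of three; "twist": the turn, a rotation vector about the tool's x, y, z scaled (see below), a list of three; "gripper": the opening, from -1 (shut) to 1 (fully open). A call has 1 to 8 rows; each row shifts and turns the commanded pose from where the row before left it, along the tool's axes as they then stand; what a row does not reach is not made up. The controller multiplies each number of a shift by 0.04 m and each number of a turn by 0.1 rad. A row lasts 1/10 s, in which the tool goes at most 50 mm and 8.59 degrees, less where a joint would pass 70% of its speed; a pose out of reach is approached as far as the arm can. A call with a number of a shift or a turn outside -1 to 1 is refused whole. A call with a gripper value outside its range is refused whole. The fingers move at their own pace and stop on an object; the grip force is fixed at half the most. Time passes only in rows, so rows that do not move let the fingers close. It gives the time, the measured TCP pose, the force, the opening and the grip force at its end, in the units of the state.
- robot.get_obs(): the state, without advancing time (a new reading comes with each control period).
- robot.snapshot(name): name is "side" or "top" or "wrist"; returns the picture (384x512x3 uint8, red, green, blue); there is no depth.
- robot.camera_model(name): a dict with "camera_matrix" (3x3 intrinsics, pixels), "rvec" (rotation vector, rad) and "tvec" (3), from world to camera coordinates, as OpenCV has them. Camera axes: x right, y down, z forward; pixel columns grow to the right and rows downward; lengths in m; the calibration is good to about 2 mm. A picture is of the moment at which its call begins: read the wrist's pose just before it. camera_model takes no time and is no camera call; for the wrist camera it gives the pose at the moment of the call.
- robot.close_job(): hands the job in; it is judged then, once.
Trained networks look in the newest picture that a camera, given by its name, has taken for a name from the list of things; names that differ only in an ending like _2 or _b are one class to them, and where a whole thing is asked for, a point or a joint stands for the part that bears it (a point fixed in the world has none). Each returns a list of dicts, best first, with "score" (0 to 1); they miss things now and then, are a little off and sometimes report something else, mostly with a low value. They report only what shows in the picture. A call takes as long as a camera call. They do not tell look-alikes from the thing itself.
- robot.recognise(name, camera): "centre" ([x, y, z] in m, in world coordinates, good to about 4 mm: the middle of the surface that is visible of it).
- robot.spot_point(name, camera): "centre" ([x, y, z] in m, in world coordinates, good to about 4 mm: a listed point, or the origin of a listed thing).
The state is a dict: "time": time; "joint_positions": joint angles; "qvel": joint speeds; "joint_torque": joint torques, N m; "tool_pos": TCP position; "ee_rot": TCP orientation; "wrist_force": force on the tool from outside, world axes, zero at the start; "wrist_torque": the same for the moment, N m; "width": finger opening in m; "finger_force": force on a finger pad.
Only numpy, scipy, OpenCV 4.12 (cv2) and the standard library are available. Lean on these libraries where they do the work, as an engineer would, in place of code of your own. Each camera call takes 0.05 s, during which the arm holds its last target. There are 200 camera calls.

## Working session

There is one attempt and no reset: what is moved stays moved. The work goes in short steps, Python scripts to look and compute and a tool call to move; the robot and the scene stay as the last step left them, time stands still between calls to the robot, and variables do not carry over. Pictures are saved under pics/ and viewed, at most 10 in all, crops included, and the job is handed in when it is done.

Besides the shell and the picture viewer there is one more tool, called after ">>>" as name(argument=value, ...) on one line, values as JSON. play_rows: Moves the arm, as the interface text tells. Its arguments: {"type":"object","properties":{"translation":{"type":"array","items":{"type":"array","items":{"type":"number","minimum":-1,"maximum":1}}},"twist":{"type":"array","items":{"type":"array","items":{"type":"number","minimum":-1,"maximum":1}}},"gripper":{"type":"array","items":{"type":"number"}}},"required":["translation","twist","gripper"]}

```bash
mkdir -p pics; ls
python3 - <<'E'
from bench import robot
import cv2,numpy as np
for c in("side","top"):
    im=robot.snapshot(c); cv2.imwrite(f"pics/{c}0.png",im[:,:,::-1])
    m=robot.camera_model(c);R=cv2.Rodrigues(m["rvec"])[0];print(c,-R.T@m["tvec"],R[2])
    for n in["rack","board","dessert","cups","syrup","tamper"]+["marker_%s_center"%k for k in"round triangle square diamond bar tee cross".split()]:
        r=robot.spot_point(n,c)
        print(n,[(round(d["score"],2),np.round(d["centre"],3).tolist()) for d in r[:3]])
print(robot.get_obs())
E
```

```text
pics
side [0.28901498 1.06269921 0.82342357] [ 0.19012931 -0.82632675 -0.53012729]
rack [(0.7, [0.521, 0.21, -0.002])]
board [(0.65, [0.514, -0.275, 0.003])]
dessert [(0.62, [0.556, -0.339, 0.02]), (0.32, [0.482, 0.218, 0.054])]
cups [(0.96, [0.47, 0.019, 0.002]), (0.83, [0.324, -0.248, -0.003]), (0.7, [0.551, -0.065, 0.003])]
syrup [(0.55, [0.673, -0.036, -0.001])]
tamper [(0.77, [0.756, 0.022, 0.003])]
marker_round_center [(0.87, [0.479, 0.16, 0.054])]
marker_triangle_center [(0.92, [0.5, 0.282, 0.054])]
marker_square_center [(0.88, [0.571, 0.278, 0.053])]
marker_diamond_center [(0.89, [0.479, 0.219, 0.054])]
marker_bar_center [(0.77, [0.558, 0.205, 0.052])]
marker_tee_center [(0.54, [0.55, 0.144, 0.052])]
marker_cross_center [(0.46, [0.474, -0.211, 0.064])]
top [ 0.46419696 -0.11790583  1.39727548] [ 0.0764005   0.00776356 -0.99704699]
rack [(0.63, [0.519, 0.218, -0.001])]
board [(0.56, [0.514, -0.279, -0.0])]
dessert [(0.79, [0.555, -0.343, 0.012])]
cups [(0.82, [0.604, -0.555, 0.001]), (0.74, [0.467, 0.022, -0.004]), (0.66, [0.33, -0.243, -0.002])]
syrup [(0.63, [0.674, -0.036, 
[... 461 characters left out ...]
joint_positions': array([-1.37709949e+00,  8.72141445e-02,  1.37073431e+00, -2.26789325e-06,
        1.68357550e+00, -1.03095688e-01]), 'qvel': array([-1.04967760e-03, -3.02849624e-05, -6.45163087e-04, -7.45588846e-05,
        5.19663502e-04,  2.48448934e-04]), 'joint_torque': array([ 8.43901580e-04, -3.40035510e+01, -3.02592480e+01,  7.19256140e-02,
        2.37415120e-02, -2.83135051e-05]), 'tool_pos': array([ 0.16084761, -0.52595508,  0.40468071]), 'ee_rot': array([3.14152455e+00, 9.31145385e-06, 2.96792268e-01]), 'wrist_force': array([ 0.75743126, -0.31096258, -0.09329832]), 'wrist_torque': array([ 0.00199781,  0.07247003, -0.03454421]), 'finger_force': 0.0, 'width': 0.09341304325717172}
```

View pics/side0.png

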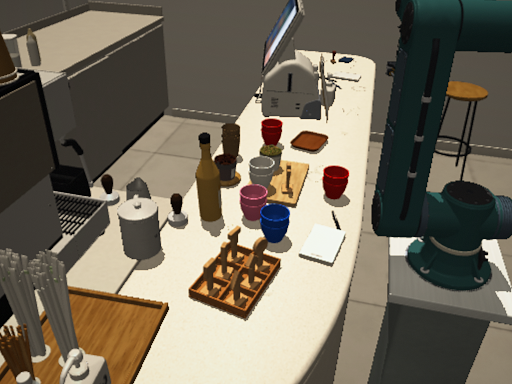

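View pics/top0.png

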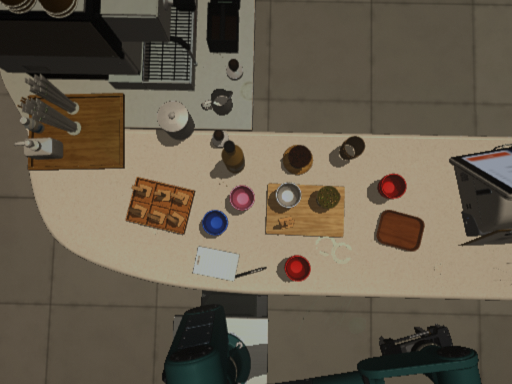

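The side and top views agree: white cups on the board's left (top px 288,196), dessert on its right (325,199), and the cross marker in front of the cups (282,224). The rack is at (160,206), with blue and pink look-alike cups between rack and board. I'll rotate to yaw π/2 and look over the board with the wrist camera.

>>> play_rows(translation=[[0, 0, 0], [0, 0, 0], [0, 0, 0], [0, 0, 0], [0, 0, 0], [0, 0, 0], [0, 0, 0], [0, 0, 0]], twist=[[0, 0, -1], [0, 0, -1], [0, 0, -1], [0, 0, -1], [0, 0, -1], [0, 0, -1], [0, 0, -1], [0, 0, -1]], gripper=[0, 0, 0, 0, 0, 0, 0, 0])

```text
time: 2.2
tool_pos: [0.1608, -0.526, 0.4047]
ee_rot: [3.142, 0.0, 1.101]
wrist_force: [0.1, -1.0, 0.1]
width: 0.0471
finger_force: 0.0
```

>>> play_rows(translation=[[0, 0, 0], [0, 0, 0], [0, 0, 0], [0, 0, 0], [0, 0, 0]], twist=[[0, 0, -1], [0, 0, -1], [0, 0, -1], [0, 0, -1], [0, 0, -0.74]], gripper=[0, 0, 0, 0, 0])

```text
time: 2.7
tool_pos: [0.1609, -0.526, 0.4047]
ee_rot: [3.142, 0.0, 1.574]
wrist_force: [-0.3, 1.0, 0.1]
width: 0.0472
finger_force: 0.0
```

>>> play_rows(translation=[[0.7, 0.6, -0.2], [0.7, 0.6, -0.2], [0.7, 0.6, -0.2], [0.7, 0.6, -0.2], [0.7, 0.6, -0.2], [0.7, 0.6, -0.2], [0.7, 0.6, -0.2], [0.7, 0.6, -0.2]], twist=[[0, 0, 0], [0, 0, 0], [0, 0, 0], [0, 0, 0], [0, 0, 0], [0, 0, 0], [0, 0, 0], [0, 0, 0]], gripper=[0, 0, 0, 0, 0, 0, 0, 0])

```text
time: 3.5
tool_pos: [0.3535, -0.3006, 0.4692]
ee_rot: [3.141, 0.001, 1.571]
wrist_force: [-0.9, -1.3, 0.2]
width: 0.0472
finger_force: 0.0
```

```bash
cat > h.py <<'E'
from bench import robot
import cv2,numpy as np
def snap(c,name):
    m=robot.camera_model(c); im=robot.snapshot(c); cv2.imwrite(f"pics/{name}.png",im[:,:,::-1]); np.savez(f"pics/{name}.npz",**{k:np.array(m[k]) for k in m if k in("camera_matrix","rvec","tvec")}); return im,m
def ray(m,px,z):
    R=cv2.Rodrigues(np.array(m["rvec"]))[0];t=np.array(m["tvec"]).ravel();C=-R.T@t
    p=np.atleast_2d(np.array(px,float));d=(R.T@np.linalg.inv(m["camera_matrix"])@np.c_[p,np.ones(len(p))].T).T
    return C+d*((z-C[2])/d[:,2])[:,None]
def proj(m,X): return cv2.projectPoints(np.array(X,float).reshape(-1,3),np.array(m["rvec"]),np.array(m["tvec"]),np.array(m["camera_matrix"]),None)[0][:,0]
def st():
    o=robot.get_obs(); print("t",round(o["time"],2),"pos",np.round(o["tool_pos"],4),"rpy",np.round(o["ee_rot"],4),"F",np.round(o["wrist_force"],1),"w",round(o["width"],4),"ff",round(o["finger_force"],1)); return o
E
python3 - <<'E'
from h import *
st(); im,m=snap("wrist","wb")
R=cv2.Rodrigues(m["rvec"])[0];print(-R.T@m["tvec"],R)
for n in["board","dessert","cups","marker_cross_center"]:
    print(n,[(round(d["score"],2),np.round(d["centre"],3).tolist()) for d in robot.spot_point(n,"wrist")[:3]])
E
```

```text
t 3.5 pos [ 0.3535 -0.3006  0.4692] rpy [3.1411e+00 6.0000e-04 1.5706e+00] F [-0.9 -1.3  0.2] w 0.0472 ff 0.0
[ 0.35351585 -0.21599141  0.44850247] [[ 9.99999372e-01 -5.65055472e-04  9.67655792e-04]
 [-8.20878714e-04 -9.57221919e-01  2.89353630e-01]
 [ 7.62760483e-04 -2.89354242e-01 -9.57221782e-01]]
board [(0.96, [0.516, -0.278, 0.001])]
dessert [(0.78, [0.561, -0.341, 0.022]), (0.54, [0.472, -0.216, 0.065])]
cups [(0.67, [0.325, -0.248, -0.004]), (0.56, [0.56, -0.213, 0.013])]
marker_cross_center [(0.96, [0.474, -0.212, 0.067])]
```

View pics/wb.png

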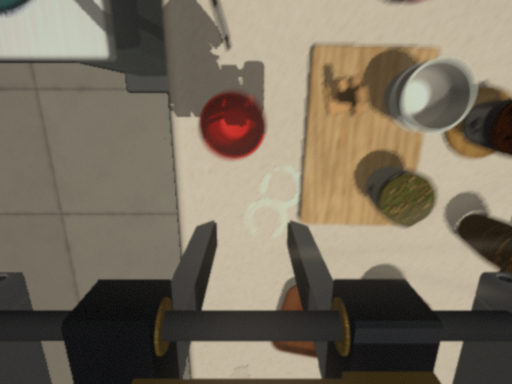

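Wrist view: the board's front edge runs (311,44)–(301,222), the cross marker head is at about (343,90), cups at (435,95), dessert at (405,197), and a red look-alike at (233,125). Next is the rack.

>>> play_rows(translation=[[0.9, 0.2, 0], [0.9, 0.2, 0], [0.9, 0.2, 0], [0.9, 0.2, 0], [0.9, 0.2, 0], [0.9, 0.2, 0]], twist=[[0, 0, 0], [0, 0, 0], [0, 0, 0], [0, 0, 0], [0, 0, 0], [0, 0, 0]], gripper=[0, 0, 0, 0, 0, 0])

```text
time: 4.35
tool_pos: [0.4006, -0.086, 0.4681]
ee_rot: [-3.141, 0.0, 1.568]
wrist_force: [-0.1, 0.2, 0.5]
width: 0.047
finger_force: 0.0
```

>>> play_rows(translation=[[0.9, 0.2, 0], [0.9, 0.2, 0], [0.9, 0.2, 0], [0.9, 0.2, 0], [0.9, 0.2, 0], [0.9, 0.2, 0], [0, 0, 0]], twist=[[0, 0, 0], [0, 0, 0], [0, 0, 0], [0, 0, 0], [0, 0, 0], [0, 0, 0], [0, 0, 0]], gripper=[0, 0, 0, 0, 0, 0, 0])

```text
time: 5.05
tool_pos: [0.4497, 0.1317, 0.4674]
ee_rot: [-3.139, -0.001, 1.574]
wrist_force: [0.4, 0.4, 0.2]
width: 0.0468
finger_force: 0.0
```

Run:
```python
from h import *
st(); im,m=snap("wrist","wr")
for n in["rack"]+["marker_%s_center"%k for k in"round triangle square diamond bar tee".split()]:
    print(n,[(round(d["score"],2),np.round(d["centre"],3).tolist()) for d in robot.spot_point(n,"wrist")[:2]])
b=dict(np.load("pics/wb.npz")); P=ray(b,[(311,44),(301,222)],.016);print(P); d=P[0]-P[1];print("board yaw",np.arctan2(-d[0],d[1]))
cv2.imwrite("pics/wr2.png",cv2.resize(im[:,:,::-1][:300,150:512],None,fx=2.0,fy=2.0,interpolation=cv2.INTER_CUBIC))
```

```text
t 5.05 pos [0.4497 0.1317 0.4674] rpy [-3.1395e+00 -6.0000e-04  1.5736e+00] F [0.4 0.4 0.2] w 0.0468 ff 0.0
rack [(0.57, [0.525, 0.215, -0.002])]
marker_round_center []
marker_triangle_center [(0.75, [0.504, 0.288, 0.057]), (0.65, [0.48, 0.224, 0.05])]
marker_square_center [(0.91, [0.572, 0.269, 0.054])]
marker_diamond_center [(0.78, [0.48, 0.223, 0.05])]
marker_bar_center [(0.71, [0.559, 0.206, 0.055])]
marker_tee_center [(0.85, [0.548, 0.142, 0.054])]
[[ 0.43362927 -0.14236905  0.016     ]
 [ 0.43265815 -0.40070677  0.016     ]]
board yaw -0.0037590793807421277
```

View pics/wr2.png

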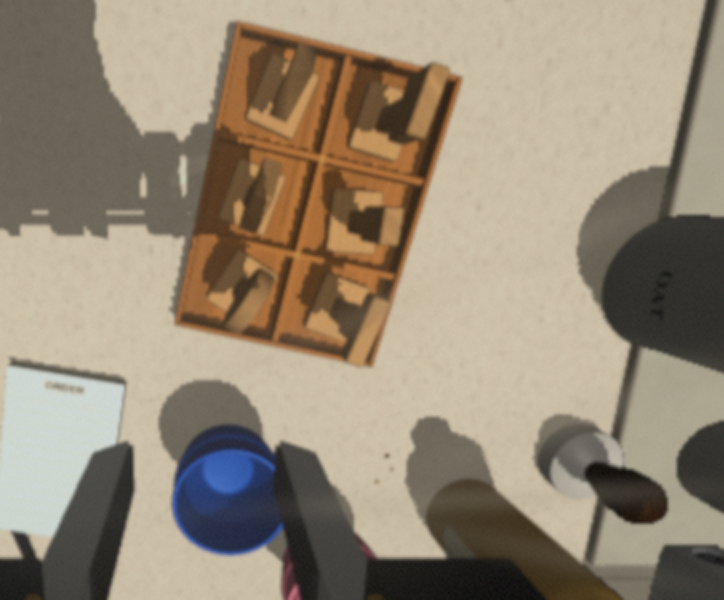

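Crop: the rack is turned about -0.2 rad. Round is in the bottom-left compartment (crop 240,290), triangle top-left (285,85), diamond middle-left, square, bar and tee in the right column. I'll zoom in on the two targets for yaw.

Run:
```python
from h import *
im=cv2.imread("pics/wr.png"); a=im[120:172,246:296]; b=im[15:75,265:315]
f=lambda q:cv2.resize(q,None,fx=8,fy=8,interpolation=cv2.INTER_CUBIC)
A,B=f(a),f(b); h=max(len(A),len(B)); pad=lambda q:cv2.copyMakeBorder(q,0,h-len(q),0,0,0)
cv2.imwrite("pics/zz.png",np.hstack([pad(A),pad(B)]))
m=dict(np.load("pics/wr.npz"))
c=np.array([(238,22),(178,322),(371,365),(461,76)])/2+[150,0]
P=ray(m,c,.026);print(P,P.mean(0)); d=P[0]-P[1]; e=P[3]-P[2];print(np.arctan2(-d[0],d[1]),np.arctan2(-e[0],e[1]))
```

```text
[[0.47037872 0.32656498 0.026     ]
 [0.43038491 0.13340186 0.026     ]
 [0.5739026  0.10130618 0.026     ]
 [0.61575656 0.29594111 0.026     ]] [0.5226057  0.21430353 0.026     ]
-0.20416205799282622 -0.21181273256653854
```

View pics/zz.png

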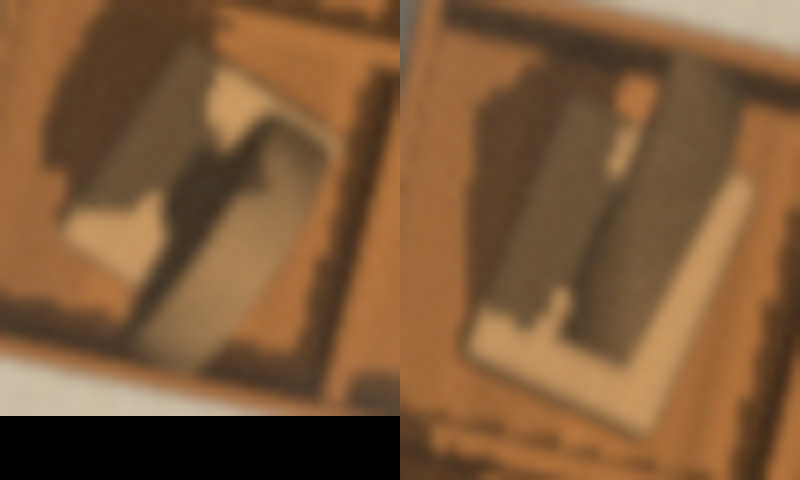

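Run:
```python
from h import *
m=dict(np.load("pics/wr.npz"))
q=lambda L,o:ray(m,np.array(L)/8+o,.014)
r=q([(62,225),(190,45),(335,155)],[246,120]); t=q([(65,345),(245,435),(350,190)],[265,15])
an=lambda a,b:np.arctan2(-(b-a)[0],(b-a)[1])
print("round",(r[0]+r[2])/2,an(r[0],r[1]),an(r[1],r[2])+np.pi/2,np.linalg.norm(r[1]-r[0]),np.linalg.norm(r[1]-r[2]))
print("tri",(t[0]+t[2])/2,an(t[1],t[2]),an(t[0],t[1])+np.pi/2,np.linalg.norm(t[1]-t[0]),np.linalg.norm(t[1]-t[2]))
c=np.array([.5226,.2143]);R=lambda a:np.array([[np.cos(a),-np.sin(a)],[np.sin(a),np.cos(a)]])
for x in(-.037,.037):
  for y in(-.066,0,.066): print(x,y,c+R(-.207)@[x,y])
# two-view head height of round: side+wrist networks
for n in("round","triangle"):
  print([np.round(d["centre"],3) for d in robot.recognise(f"marker_{n}_center","wrist")[:1]])
```

```text
round [0.47692318 0.15695441 0.014     ] -0.6134925915630459 -0.6303097692284254 0.04002102062443151 0.03344716760578862
tri [0.50122695 0.2851284  0.014     ] -0.3932679673666166 -0.4250842332493885 0.034313615882158664 0.04123125614367957
-0.037 -0.066 [0.47282524 0.1573134 ]
-0.037 0 [0.48638988 0.22190442]
-0.037 0.066 [0.49995452 0.28649545]
0.037 -0.066 [0.54524548 0.14210455]
0.037 0 [0.55881012 0.20669558]
0.037 0.066 [0.57237476 0.2712866 ]
[array([0.472, 0.162, 0.065])]
[array([0.502, 0.283, 0.015])]
```

>>> play_rows(translation=[[0.33, 0.34, 0], [0.33, 0.34, 0], [0, 0, 0], [0, 0, 0], [0, 0, 0], [0, 0, 0], [0, 0, 0], [0, 0, 0]], twist=[[0, 0, 0], [0, 0, 0], [0, 0, 1], [0, 0, 1], [0, 0, 1], [0, 0, 1], [0, 0, 1], [0, 0, 1.0]], gripper=[0, 0, 0, 0, 0, 0, 0, 0])

```text
time: 6.35
tool_pos: [0.476, 0.1562, 0.4687]
ee_rot: [3.141, 0.0, 0.966]
wrist_force: [-0.7, 0.2, -1.1]
width: 0.0472
finger_force: 0.0
```

>>> play_rows(translation=[[0, 0, 0.8], [0, 0, 0.8], [0, 0, 0.8], [0, 0, 0.8], [0, 0, 0]], twist=[[0, 0, 0.1], [0, 0, 0], [0, 0, 0], [0, 0, 0], [0, 0, 0]], gripper=[0, 0, 0, 0, 0])

```text
time: 6.85
tool_pos: [0.4746, 0.1559, 0.3355]
ee_rot: [-3.134, 0.008, 0.96]
wrist_force: [-1.8, -0.8, -0.4]
width: 0.0469
finger_force: 0.0
```

Run:
```python
from h import *
o=st(); im,m=snap("wrist","w3")
for n in["marker_round_center"]:
    print(n,[(round(d["score"],2),np.round(d["centre"],3).tolist()) for d in robot.spot_point(n,"wrist")[:2]])
```

```text
t 6.85 pos [0.4746 0.1559 0.3355] rpy [-3.1344  0.0079  0.9604] F [-1.8 -0.8 -0.4] w 0.0469 ff 0.0
marker_round_center [(0.84, [0.475, 0.161, 0.051])]
```

View pics/w3.png

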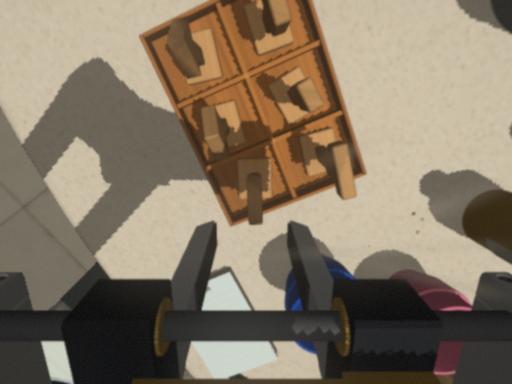

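The round marker lines up with the closing axis (head at px 254, 170–220, between the fingers at 252). Descend and grip.

>>> play_rows(translation=[[0.08, 0, 0.64], [0, 0, 0.65], [0, 0, 0.65], [0, 0, 0], [0, 0, 0], [0, 0, 0], [0, 0, 0], [0, 0, 0]], twist=[[0, 0, 0], [0, 0, 0], [0, 0, 0], [0, 0, 0], [0, 0, 0], [0, 0, 0], [0, 0, 0], [0, 0, 0]], gripper=[0, 0, 0, 0, -1, -1, -1, -1])

```text
time: 7.75
tool_pos: [0.4783, 0.1591, 0.2646]
ee_rot: [3.14, -0.002, 0.961]
wrist_force: [0.0, 1.0, 0.3]
width: 0.0185
finger_force: 0.0
```

>>> play_rows(translation=[[0, 0, 0], [0, 0, 0], [0, 0, -0.4], [0, 0, -0.8], [0, 0, -0.9], [0, 0, -0.9], [0, 0, -0.8], [0, 0, 0]], twist=[[0, 0, 0], [0, 0, 0], [0, 0, 0], [0, 0, 0], [0, 0, 0], [0, 0, 0], [0, 0, 0], [0, 0, 0]], gripper=[-1, -1, -1, -1, -1, -1, -1, -1])

```text
time: 8.55
tool_pos: [0.4783, 0.1592, 0.4205]
ee_rot: [3.134, -0.008, 0.961]
wrist_force: [-0.1, 0.7, -0.8]
width: 0.0115
finger_force: 30.0
```

>>> play_rows(translation=[[0, 0, 0], [0, 0, 0], [0, 0, 0], [0, 0, 0], [0, 0, 0], [0, 0, 0], [0, 0, 0]], twist=[[0, 0, -0.9], [0, 0, -0.9], [0, 0, -0.9], [0, 0, -0.9], [0, 0, -0.9], [0, 0, -0.9], [0, 0, -0.66]], gripper=[-1, -1, -1, -1, -1, -1, -1])

```text
time: 9.25
tool_pos: [0.4777, 0.159, 0.4128]
ee_rot: [-3.138, 0.001, 1.57]
wrist_force: [-0.1, -0.0, -0.3]
width: 0.012
finger_force: 30.0
```

>>> play_rows(translation=[[-0.4, 0, 0], [-0.8, -0.03, 0], [-0.8, -0.04, 0], [-0.8, -0.04, 0], [-0.8, -0.04, 0], [-0.8, -0.04, 0], [-0.8, -0.03, 0], [-0.8, -0.03, 0]], twist=[[0, 0, 0], [0, 0, 0], [0, 0, 0], [0, 0, 0], [0, 0, 0], [0, 0, 0], [0, 0, 0], [0, 0, 0]], gripper=[-1, -1, -1, -1, -1, -1, -1, -1])

```text
time: 10.05
tool_pos: [0.4665, -0.0821, 0.413]
ee_rot: [-3.139, -0.001, 1.567]
wrist_force: [-0.3, -0.0, -0.6]
width: 0.0121
finger_force: 30.0
```

>>> play_rows(translation=[[-0.8, 0, 0], [-0.8, 0, 0], [-0.8, 0, 0], [-0.8, 0, 0], [-0.8, 0, 0], [-0.8, 0, 0], [-0.8, 0, 0], [0, 0, 0]], twist=[[0, 0, 0], [0, 0, 0], [0, 0, 0], [0, 0, 0], [0, 0, 0], [0, 0, 0], [0, 0, 0], [0, 0, 0]], gripper=[-1, -1, -1, -1, -1, -1, -1, -1])

```text
time: 10.85
tool_pos: [0.4655, -0.3081, 0.412]
ee_rot: [-3.138, -0.001, 1.562]
wrist_force: [0.2, -1.0, -1.1]
width: 0.0121
finger_force: 30.0
```

Run:
```python
from h import *
o=st(); im,m=snap("wrist","w4"); robot.snapshot("side")
for n in["board","dessert","cups","marker_round_center","marker_cross_center"]:
  for c in("wrist","side"):
    print(n,c,[(round(d["score"],2),np.round(d["centre"],3).tolist()) for d in robot.spot_point(n,c)[:3]])
```

```text
t 10.85 pos [ 0.4655 -0.3081  0.412 ] rpy [-3.1377e+00 -1.3000e-03  1.5624e+00] F [ 0.2 -1.  -1.1] w 0.0121 ff 30.0
board wrist [(0.72, [0.517, -0.276, 0.001])]
board side [(0.98, [0.514, -0.276, 0.004])]
dessert wrist [(0.92, [0.558, -0.343, 0.021])]
dessert side [(0.66, [0.555, -0.342, 0.018])]
cups wrist [(0.82, [0.324, -0.247, -0.002]), (0.75, [0.561, -0.212, 0.014])]
cups side [(0.97, [0.47, 0.02, 0.001]), (0.92, [0.327, -0.247, -0.0]), (0.91, [0.593, -0.548, -0.0])]
marker_round_center wrist [(0.73, [0.464, -0.308, 0.199]), (0.27, [0.517, -0.28, -0.002])]
marker_round_center side [(0.67, [0.464, -0.305, 0.202])]
marker_cross_center wrist [(0.71, [0.475, -0.213, 0.065])]
marker_cross_center side [(0.49, [0.476, -0.211, 0.063])]
```

View pics/w4.png

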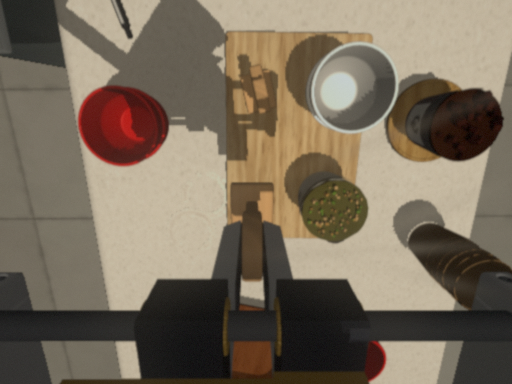

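The round marker is held upright over the front half of the board, its measured centre height matching the expected value (TCP − 0.212). Lower it in front of the dessert.

>>> play_rows(translation=[[-0.44, 0.03, 0], [-0.43, 0.03, 0], [0, 0, 0.5], [0, 0, 0.8], [0, 0, 0.8], [0, 0, 0.5], [0, 0, 0.2], [0, 0, 0]], twist=[[0, 0, -0.05], [0, 0, 0], [0, 0, 0], [0, 0, 0], [0, 0, 0], [0, 0, 0], [0, 0, 0], [0, 0, 0]], gripper=[-1, -1, -1, -1, -1, -1, -1, -1])

```text
time: 12.25
tool_pos: [0.4681, -0.3407, 0.3015]
ee_rot: [-3.139, -0.002, 1.571]
wrist_force: [-0.2, 0.3, 0.0]
width: 0.0117
finger_force: 30.0
```

>>> play_rows(translation=[[0, 0, 0], [0, 0, 0]], twist=[[0, 0, 0], [0, 0, 0]], gripper=[-1, -1])

```text
time: 12.45
tool_pos: [0.4688, -0.3403, 0.3051]
ee_rot: [3.139, 0.002, 1.572]
wrist_force: [-0.1, -0.3, -0.7]
width: 0.0117
finger_force: 30.0
```

>>> play_rows(translation=[[-0.05, 0, 0.25], [0, 0, 0.2], [0, 0, 0.1], [0, 0, 0.05], [0, 0, 0]], twist=[[0, 0, 0.04], [0, 0, 0], [0, 0, 0], [0, 0, 0], [0, 0, 0]], gripper=[-1, -1, -1, -1, -1])

```text
time: 12.95
tool_pos: [0.4683, -0.3416, 0.2784]
ee_rot: [-3.141, -0.001, 1.568]
wrist_force: [-0.1, -0.0, 0.0]
width: 0.0115
finger_force: 30.0
```

>>> play_rows(translation=[[0, 0, 0.04], [0, 0, 0], [0, 0, 0]], twist=[[0, 0, 0], [0, 0, 0], [0, 0, 0]], gripper=[-1, -1, -1])

```text
time: 13.25
tool_pos: [0.4684, -0.3417, 0.2777]
ee_rot: [3.141, 0.0, 1.568]
wrist_force: [0.0, 0.2, -0.7]
width: 0.0117
finger_force: 30.0
```

>>> play_rows(translation=[[0, 0, 0.04], [0, 0, 0], [0, 0, 0]], twist=[[0, 0, 0], [0, 0, 0], [0, 0, 0]], gripper=[-1, -1, -1])

```text
time: 13.55
tool_pos: [0.4684, -0.3417, 0.276]
ee_rot: [3.141, 0.0, 1.568]
wrist_force: [-0.2, 0.0, 0.3]
width: 0.0115
finger_force: 30.0
```

Run:
```python
from h import *
st();robot.snapshot("side")
print(robot.spot_point("marker_round_center","side")[:1])
```

```text
t 13.55 pos [ 0.4684 -0.3417  0.276 ] rpy [3.1413e+00 3.0000e-04 1.5677e+00] F [-0.2  0.   0.3] w 0.0115 ff 30.0
[{'centre': [0.4673, -0.3411, 0.0655], 'score': 0.64}]
```

>>> play_rows(translation=[[0, 0, 0.03], [0, 0, 0], [0, 0, 0.03], [0, 0, 0], [0, 0, 0]], twist=[[0, 0, 0], [0, 0, 0], [0, 0, 0], [0, 0, 0], [0, 0, 0]], gripper=[-1, -1, -1, -1, -1])

```text
time: 14.15
tool_pos: [0.4683, -0.3417, 0.276]
ee_rot: [3.141, 0.001, 1.568]
wrist_force: [-2.8, 1.9, 9.0]
width: 0.0121
finger_force: 30.0
```

Contact is confirmed (9 N up). Release and rise.

>>> play_rows(translation=[[0, 0, 0], [0, 0, 0], [0, 0, 0], [0, 0, 0], [0, 0, -0.5], [0, 0, -0.8], [0, 0, -0.8], [0, 0, -0.8]], twist=[[0, 0, 0], [0, 0, 0], [0, 0, 0], [0, 0, 0], [0, 0, 0], [0, 0, 0], [0, 0, 0], [0, 0, 0]], gripper=[-0.4, -0.4, -0.4, -0.4, -0.4, -0.4, -0.4, -0.4])

```text
time: 14.95
tool_pos: [0.4683, -0.3416, 0.3901]
ee_rot: [-3.141, -0.001, 1.568]
wrist_force: [-0.0, -0.7, -0.3]
width: 0.0283
finger_force: 0.0
```

>>> play_rows(translation=[[0.7, 0.05, -0.5], [0.8, 0.05, 0], [0, 0, 0], [0, 0, 0]], twist=[[0, 0, 0], [0, 0, 0], [0, 0, 0], [0, 0, 0]], gripper=[-0.4, -0.4, -0.4, -0.4])

```text
time: 15.35
tool_pos: [0.4726, -0.2813, 0.4093]
ee_rot: [-3.141, 0.001, 1.569]
wrist_force: [-0.1, 0.0, 0.4]
width: 0.0282
finger_force: 0.0
```

Run:
```python
from h import *
o=st(); im,m=snap("wrist","w5"); robot.snapshot("side")
for n in["dessert","marker_round_center","marker_cross_center"]:
  for c in("wrist","side"):
    print(n,c,[(round(d["score"],2),np.round(d["centre"],3).tolist()) for d in robot.spot_point(n,c)[:2]])
p=proj(m,[.475,-.212,.05])[0].astype(int);print(p)
y0,x0=max(p[1]-45,0),p[0]-55
cv2.imwrite("pics/z5.png",cv2.resize(im[y0:y0+100,x0:x0+130,::-1],None,fx=6,fy=6,interpolation=cv2.INTER_CUBIC)); print(x0,y0)
```

```text
t 15.35 pos [ 0.4726 -0.2813  0.4093] rpy [-3.1413e+00  6.0000e-04  1.5690e+00] F [-0.1  0.   0.4] w 0.0282 ff 0.0
dessert wrist []
dessert side [(0.74, [0.554, -0.343, 0.018])]
marker_round_center wrist [(0.69, [0.465, -0.342, 0.063]), (0.4, [0.471, -0.213, 0.066])]
marker_round_center side [(0.67, [0.467, -0.345, 0.067]), (0.26, [0.556, -0.34, 0.016])]
marker_cross_center wrist [(0.68, [0.471, -0.212, 0.065])]
marker_cross_center side [(0.71, [0.475, -0.212, 0.063])]
[253 115]
198 70
```

View pics/z5.png

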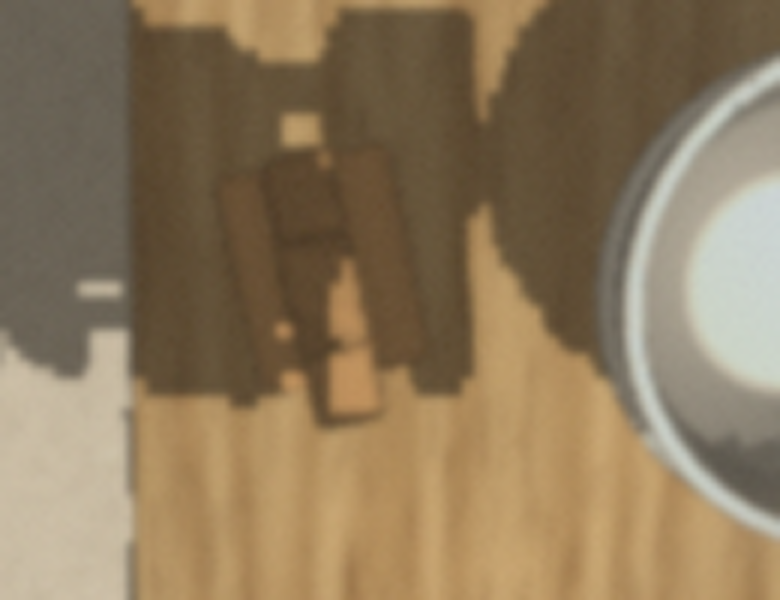

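Crop: cross base corners are at about (220,180), (388,150), (425,360) and (262,385), so its yaw is about +0.2 and its centre about (0.473, −0.212). Cup edge is clear to the right. Grasp it.

>>> play_rows(translation=[[0.86, 0, 0], [0.86, 0, 0], [0, 0, 0], [0, 0, 0], [0, 0, 0.5], [0, 0, 0.6], [0, 0, 0], [0, 0, 0]], twist=[[0, 0, 0], [0, 0, 0], [0, 0, -1], [0, 0, -1], [0, 0, 0], [0, 0, 0], [0, 0, 0], [0, 0, 0]], gripper=[-0.2, -0.2, -0.2, -0.2, -0.2, -0.2, -0.2, -0.2])

```text
time: 16.55
tool_pos: [0.4727, -0.2131, 0.3654]
ee_rot: [-3.141, -0.001, 1.768]
wrist_force: [0.5, -0.6, 0.7]
width: 0.0376
finger_force: 0.0
```

Run:
```python
from h import *
o=st(); im,m=snap("wrist","w6")
for n in["marker_cross_center"]:
    print(n,[(round(d["score"],2),np.round(d["centre"],3).tolist()) for d in robot.spot_point(n,"wrist")[:2]])
cv2.imwrite("pics/z6.png",cv2.resize(im[80:280,150:400,::-1],None,fx=3,fy=3,interpolation=cv2.INTER_CUBIC))
```

```text
t 16.55 pos [ 0.4727 -0.2131  0.3654] rpy [-3.1408e+00 -6.0000e-04  1.7675e+00] F [ 0.5 -0.6  0.7] w 0.0376 ff 0.0
marker_cross_center [(0.88, [0.472, -0.214, 0.064])]
```

View pics/z6.png

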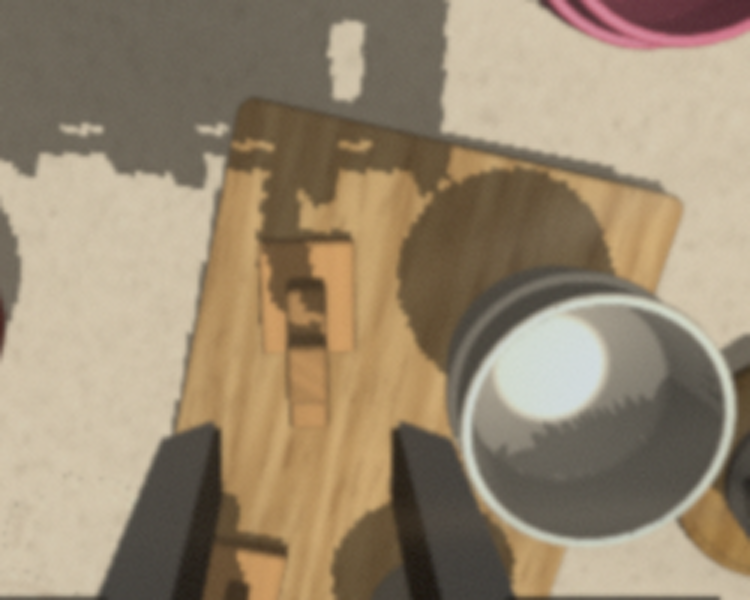

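Cross is aligned and centred between the fingers. Descend, grip, lift.

>>> play_rows(translation=[[0, 0, 0.6], [0, 0, 0.7], [0, 0, 0.6], [0, 0, 0.36], [0, 0, 0], [0, 0, 0], [0, 0, 0], [0, 0, 0]], twist=[[0, 0, 0], [0, 0, 0], [0, 0, 0], [0, 0, 0], [0, 0, 0], [0, 0, 0], [0, 0, 0], [0, 0, 0]], gripper=[-0.2, -0.2, -0.2, -0.2, -0.2, -0.2, -1, -1])

```text
time: 17.45
tool_pos: [0.4732, -0.2132, 0.2768]
ee_rot: [3.139, 0.002, 1.768]
wrist_force: [-0.0, 0.3, 0.2]
width: 0.0248
finger_force: 0.0
```

>>> play_rows(translation=[[0, 0, 0], [0, 0, 0], [0, 0, 0]], twist=[[0, 0, 0], [0, 0, 0], [0, 0, 0]], gripper=[-1, -1, -1])

```text
time: 17.75
tool_pos: [0.4729, -0.213, 0.2758]
ee_rot: [3.141, 0.001, 1.768]
wrist_force: [0.1, -0.3, 1.9]
width: 0.0117
finger_force: 30.0
```

>>> play_rows(translation=[[0, 0, -0.4], [0, 0, -0.8], [0, 0, -0.9], [0, 0, -0.9], [0, 0, -0.7], [0, 0, 0], [0, 0, 0]], twist=[[0, 0, 0], [0, 0, 0], [0, 0, 0], [0, 0, 0], [0, 0, 0], [0, 0, 0], [0, 0, 0]], gripper=[-1, -1, -1, -1, -1, -1, -1])

```text
time: 18.45
tool_pos: [0.4727, -0.2129, 0.4228]
ee_rot: [3.141, 0.0, 1.768]
wrist_force: [0.3, -0.3, -1.8]
width: 0.0118
finger_force: 30.0
```

>>> play_rows(translation=[[0, 0, 0], [0, 0, 0], [0.4, 0, 0], [0.8, 0, 0], [0.8, 0, 0], [0.8, 0, 0], [0.8, 0, 0], [0.8, 0, 0]], twist=[[0, 0, 1], [0, 0, 0.97], [0, 0, 0], [0, 0, 0], [0, 0, 0], [0, 0, 0], [0, 0, 0], [0, 0, 0]], gripper=[-1, -1, -1, -1, -1, -1, -1, -1])

```text
time: 19.25
tool_pos: [0.4721, -0.0347, 0.4212]
ee_rot: [-3.138, -0.001, 1.574]
wrist_force: [0.5, -0.6, -1.1]
width: 0.0117
finger_force: 30.0
```

>>> play_rows(translation=[[0.8, 0, 0], [0.8, 0, 0], [0.8, 0, 0], [0.8, 0, 0], [0.8, 0, 0], [0.6, 0, 0], [0.2, 0, 0]], twist=[[0, 0, 0], [0, 0, 0], [0, 0, 0], [0, 0, 0], [0, 0, 0], [0, 0, 1], [0, 0, 1]], gripper=[-1, -1, -1, -1, -1, -1, -1])

```text
time: 19.95
tool_pos: [0.4724, 0.158, 0.421]
ee_rot: [-3.138, 0.0, 1.373]
wrist_force: [0.1, -0.1, -1.1]
width: 0.0118
finger_force: 30.0
```

>>> play_rows(translation=[[0, 0, 0.4], [0, 0, 0.5], [0, 0, 0], [0, 0, 0]], twist=[[0, 0, 0], [0, 0, 0], [0, 0, 0], [0, 0, 0]], gripper=[-1, -1, -1, -1])

```text
time: 20.35
tool_pos: [0.4729, 0.1555, 0.3858]
ee_rot: [-3.139, 0.001, 1.373]
wrist_force: [-0.4, -0.2, -0.4]
width: 0.0117
finger_force: 30.0
```

Run:
```python
from h import *
o=st(); im,m=snap("wrist","w7"); robot.snapshot("side")
for n in["rack","marker_cross_center","marker_diamond_center","marker_tee_center"]:
  for c in("wrist","side"):
    print(n,c,[(round(d["score"],2),np.round(d["centre"],3).tolist()) for d in robot.spot_point(n,c)[:2]])
c=np.array([.5226,.2143]);a=-.207;R=np.array([[np.cos(a),-np.sin(a)],[np.sin(a),np.cos(a)]])
q=[c+R@[x,y] for x,y in((-.072,-.097),(-.002,-.097),(-.002,-.035),(-.072,-.035))]
big=im[:,:,::-1].copy()
px=proj(m,[[*p,.026] for p in q]);cv2.polylines(big,[px.astype(np.int32).reshape(-1,1,2)],True,(0,255,0),1)
cv2.imwrite("pics/z7.png",cv2.resize(big[0:280,120:400],None,fx=2,fy=2)); print(px)
```

```text
t 20.35 pos [0.4729 0.1555 0.3858] rpy [-3.1387e+00  1.0000e-03  1.3725e+00] F [-0.4 -0.2 -0.4] w 0.0117 ff 30.0
rack wrist [(0.81, [0.52, 0.212, -0.004]), (0.74, [0.668, -0.039, 0.001])]
rack side [(0.68, [0.52, 0.211, -0.001])]
marker_cross_center wrist [(0.83, [0.473, 0.156, 0.176])]
marker_cross_center side [(0.74, [0.476, 0.16, 0.176])]
marker_diamond_center wrist [(0.87, [0.479, 0.224, 0.052])]
marker_diamond_center side [(0.94, [0.484, 0.218, 0.055])]
marker_tee_center wrist [(0.67, [0.551, 0.146, 0.054])]
marker_tee_center side [(0.91, [0.549, 0.147, 0.051])]
[[223.23978846 198.24205872]
 [280.50408071 198.74009668]
 [282.47390241 148.10505025]
 [222.18005261 147.58025686]]
```

View pics/z7.png

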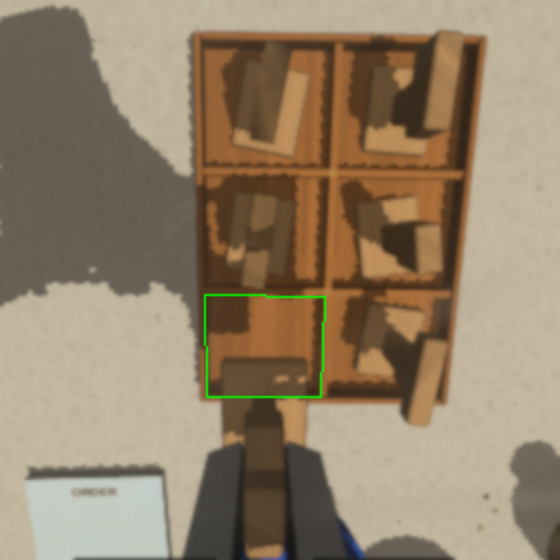

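The predicted compartment outline coincides with the empty compartment in the picture. Lower the cross.

>>> play_rows(translation=[[0.05, 0, 0.5], [0, 0, 0.8], [0, 0, 0.8], [0, 0, 0.4], [0, 0, 0.2], [0, 0, 0.1], [0, 0, 0], [0, 0, 0]], twist=[[0, 0, 0.09], [0, 0, 0], [0, 0, 0], [0, 0, 0], [0, 0, 0], [0, 0, 0], [0, 0, 0], [0, 0, 0]], gripper=[-1, -1, -1, -1, -1, -1, -1, -1])

```text
time: 21.65
tool_pos: [0.4744, 0.1571, 0.2764]
ee_rot: [3.139, -0.001, 1.362]
wrist_force: [0.4, 0.2, -0.2]
width: 0.012
finger_force: 30.0
```

>>> play_rows(translation=[[0, 0, 0.15], [0, 0, 0.1], [0, 0, 0.05], [0, 0, 0], [0, 0, 0]], twist=[[0, 0, 0], [0, 0, 0], [0, 0, 0], [0, 0, 0], [0, 0, 0]], gripper=[-1, -1, -1, -1, -1])

```text
time: 22.15
tool_pos: [0.4741, 0.1571, 0.2638]
ee_rot: [3.141, -0.0, 1.362]
wrist_force: [-0.6, -0.6, 4.9]
width: 0.012
finger_force: 30.0
```

Contact on the floor at the expected height (4.9 N). Release, rise, then go over to the triangle.

>>> play_rows(translation=[[0, 0, 0], [0, 0, 0], [0, 0, 0], [0, 0, 0], [0, 0, -0.5], [0, 0, -0.8], [0, 0, -0.8], [0, 0, -0.8]], twist=[[0, 0, 0], [0, 0, 0], [0, 0, 0], [0, 0, 0], [0, 0, 0], [0, 0, 0], [0, 0, 0], [0, 0, 0]], gripper=[-0.4, -0.4, -0.4, -0.4, -0.4, -0.4, -0.4, -0.4])

```text
time: 22.95
tool_pos: [0.4738, 0.157, 0.3799]
ee_rot: [-3.141, 0.0, 1.362]
wrist_force: [0.5, 0.2, 0.2]
width: 0.0282
finger_force: 0.0
```

>>> play_rows(translation=[[0.8, 0, 0], [0.8, 0, 0], [0.8, 0, 0], [0.8, 0, 0], [0, 0, 0], [0, 0, 0], [0, 0, 0], [0, 0, 0]], twist=[[0, 0, 0], [0, 0, 0], [0, 0, 0], [0, 0, 0], [0, 0, 1], [0, 0, 1], [0, 0, 0], [0, 0, 0]], gripper=[-0.1, -0.1, -0.1, -0.1, -0.1, -0.1, -0.1, -0.1])

```text
time: 23.75
tool_pos: [0.5005, 0.2822, 0.3788]
ee_rot: [-3.141, 0.0, 1.164]
wrist_force: [0.1, 0.0, 0.5]
width: 0.042
finger_force: 0.0
```

Run:
```python
from h import *
o=st(); im,m=snap("wrist","w8"); robot.snapshot("side")
for n in["marker_triangle_center","marker_cross_center"]:
  for c in("wrist","side"):
    print(n,c,[(round(d["score"],2),np.round(d["centre"],3).tolist()) for d in robot.spot_point(n,c)[:2]])
cv2.imwrite("pics/z8.png",cv2.resize(im[60:300,120:400,::-1],None,fx=2.4,fy=2.4,interpolation=cv2.INTER_CUBIC))
```

```text
t 23.75 pos [0.5005 0.2822 0.3788] rpy [-3.1414e+00  3.0000e-04  1.1638e+00] F [0.1 0.  0.5] w 0.042 ff 0.0
marker_triangle_center wrist [(0.84, [0.504, 0.286, 0.054])]
marker_triangle_center side [(0.68, [0.5, 0.286, 0.053])]
marker_cross_center wrist [(0.98, [0.475, 0.156, 0.053])]
marker_cross_center side [(0.64, [0.479, 0.159, 0.049])]
```

View pics/z8.png

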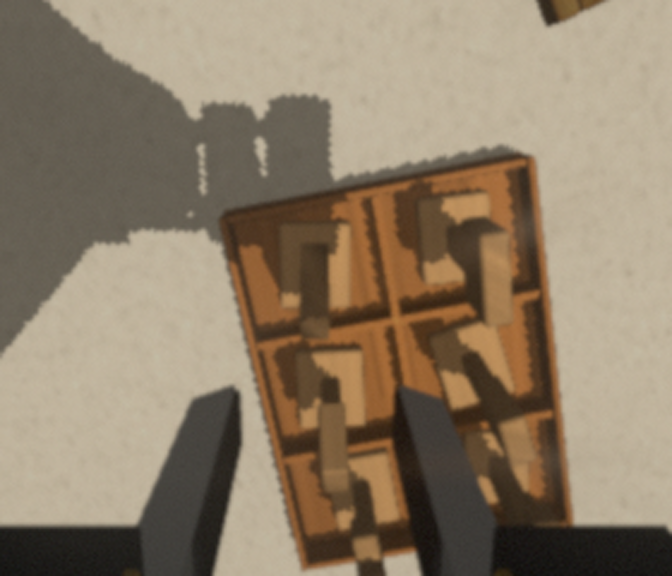

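The triangle is centred and parallel to the fingers, and the cross stands in its compartment. That view took me one past the 10-picture allowance, so I'll view no more and use numbers only from here.

>>> play_rows(translation=[[0.08, 0, 0.5], [0, 0, 0.8], [0, 0, 0.8], [0, 0, 0.6], [0, 0, 0.3], [0, 0, 0], [0, 0, 0], [0, 0, 0]], twist=[[0, 0, 0], [0, 0, 0], [0, 0, 0], [0, 0, 0], [0, 0, 0], [0, 0, 0], [0, 0, 0], [0, 0, 0]], gripper=[-0.1, -0.1, -0.1, -0.1, -0.1, -0.1, -0.1, -1])

```text
time: 24.85
tool_pos: [0.5024, 0.2854, 0.2612]
ee_rot: [3.139, -0.003, 1.162]
wrist_force: [-0.1, 0.7, -0.7]
width: 0.0376
finger_force: 0.0
```

>>> play_rows(translation=[[0, 0, 0], [0, 0, 0], [0, 0, 0], [0, 0, 0]], twist=[[0, 0, 0], [0, 0, 0], [0, 0, 0], [0, 0, 0]], gripper=[-1, -1, -1, -1])

```text
time: 25.25
tool_pos: [0.5018, 0.2852, 0.2593]
ee_rot: [3.141, -0.0, 1.162]
wrist_force: [1.1, 1.0, 0.0]
width: 0.0121
finger_force: 30.0
```

>>> play_rows(translation=[[0, 0, -0.4], [0, 0, -0.8], [0, 0, -0.9], [0, 0, -0.9], [0, 0, -0.9], [0, 0, 0], [0, 0, 0]], twist=[[0, 0, 0], [0, 0, 0], [0, 0, 0], [0, 0, 0], [0, 0, 0], [0, 0, 0], [0, 0, 0]], gripper=[-1, -1, -1, -1, -1, -1, -1])

```text
time: 25.95
tool_pos: [0.5018, 0.2852, 0.4157]
ee_rot: [3.14, -0.001, 1.162]
wrist_force: [-0.7, 0.5, -1.2]
width: 0.0117
finger_force: 30.0
```

>>> play_rows(translation=[[0, 0, 0], [0, 0, 0], [0, 0, 0], [0, 0, 0], [0, 0, 0], [-0.4, 0, 0], [-0.7, -0.1, 0], [-0.8, -0.1, 0]], twist=[[0, 0, -0.8], [0, 0, -0.8], [0, 0, -0.8], [0, 0, -0.8], [0, 0, -0.87], [0, 0, 0], [0, 0, 0], [0, 0, 0]], gripper=[-1, -1, -1, -1, -1, -1, -1, -1])

```text
time: 26.75
tool_pos: [0.4933, 0.2079, 0.4128]
ee_rot: [-3.138, 0.002, 1.568]
wrist_force: [0.8, -1.1, -0.3]
width: 0.0116
finger_force: 30.0
```

>>> play_rows(translation=[[-0.8, -0.1, 0], [-0.8, -0.1, 0], [-0.8, -0.1, 0], [-0.8, -0.1, 0], [-0.8, -0.1, 0], [-0.8, -0.1, 0], [-0.8, -0.05, 0], [-0.8, 0, 0]], twist=[[0, 0, 0], [0, 0, 0], [0, 0, 0], [0, 0, 0], [0, 0, 0], [0, 0, 0], [0, 0, 0], [0, 0, 0]], gripper=[-1, -1, -1, -1, -1, -1, -1, -1])

```text
time: 27.55
tool_pos: [0.4659, -0.0487, 0.4135]
ee_rot: [-3.139, 0.0, 1.566]
wrist_force: [0.2, -1.2, 0.0]
width: 0.0119
finger_force: 30.0
```

>>> play_rows(translation=[[-0.8, 0, 0], [-0.8, 0, 0], [-0.8, 0, 0], [-0.8, 0, 0], [-0.6, 0, 0], [-0.3, 0, 0], [0, 0, 0], [0, 0, 0]], twist=[[0, 0, 0], [0, 0, 0], [0, 0, 0], [0, 0, 0], [0, 0, 0], [0, 0, 0], [0, 0, 0], [0, 0, 0]], gripper=[-1, -1, -1, -1, -1, -1, -1, -1])

```text
time: 28.35
tool_pos: [0.4665, -0.2104, 0.4144]
ee_rot: [-3.14, -0.001, 1.568]
wrist_force: [0.7, 0.1, -1.0]
width: 0.0118
finger_force: 30.0
```

Run:
```python
from h import *
o=st(); robot.snapshot("wrist"); robot.snapshot("side")
for n in["marker_triangle_center","cups","marker_round_center"]:
  for c in("wrist","side"):
    print(n,c,[(round(d["score"],2),np.round(d["centre"],3).tolist()) for d in robot.spot_point(n,c)[:4]])
```

```text
t 28.35 pos [ 0.4665 -0.2104  0.4144] rpy [-3.1404e+00 -1.3000e-03  1.5680e+00] F [ 0.7  0.1 -1. ] w 0.0118 ff 30.0
marker_triangle_center wrist [(0.79, [0.47, -0.208, 0.211])]
marker_triangle_center side [(0.57, [0.465, -0.213, 0.208])]
cups wrist [(0.98, [0.561, -0.213, 0.015]), (0.63, [0.553, -0.065, 0.002]), (0.6, [0.327, -0.248, -0.001])]
cups side [(0.91, [0.561, -0.214, 0.015]), (0.85, [0.549, -0.066, 0.001]), (0.83, [0.328, -0.249, -0.002]), (0.57, [0.596, -0.55, -0.002])]
marker_round_center wrist [(0.96, [0.466, -0.345, 0.062]), (0.51, [0.468, -0.21, 0.211])]
marker_round_center side [(0.53, [0.468, -0.341, 0.067])]
```

>>> play_rows(translation=[[-0.06, 0.03, 0.5], [0, 0, 0.8], [0, 0, 0.8], [0, 0, 0.7], [0, 0, 0.4], [0, 0, 0.15], [0, 0, 0], [0, 0, 0]], twist=[[0, 0, 0], [0, 0, 0], [0, 0, 0], [0, 0, 0], [0, 0, 0], [0, 0, 0], [0, 0, 0], [0, 0, 0]], gripper=[-1, -1, -1, -1, -1, -1, -1, -1])

```text
time: 29.55
tool_pos: [0.4684, -0.2133, 0.2824]
ee_rot: [3.14, 0.001, 1.569]
wrist_force: [-0.1, 0.7, -0.1]
width: 0.0116
finger_force: 30.0
```

>>> play_rows(translation=[[0, 0, 0.12], [0, 0, 0.1], [0, 0, 0], [0, 0, 0.05], [0, 0, 0], [0, 0, 0]], twist=[[0, 0, 0], [0, 0, 0], [0, 0, 0], [0, 0, 0], [0, 0, 0], [0, 0, 0]], gripper=[-1, -1, -1, -1, -1, -1])

```text
time: 30.15
tool_pos: [0.4681, -0.2133, 0.2713]
ee_rot: [3.141, 0.001, 1.569]
wrist_force: [-1.0, 0.4, 5.0]
width: 0.0117
finger_force: 30.0
```

Contact is at the expected height (5 N). Release, rise and check everything.

>>> play_rows(translation=[[0, 0, 0], [0, 0, 0], [0, 0, 0], [0, 0, 0], [0, 0, -0.5], [0, 0, -0.8], [0, 0, -0.8], [0, 0, -0.9]], twist=[[0, 0, 0], [0, 0, 0], [0, 0, 0], [0, 0, 0], [0, 0, 0], [0, 0, 0], [0, 0, 0], [0, 0, 0]], gripper=[-0.4, -0.4, -0.4, -0.4, -0.4, -0.4, -0.4, -0.4])

```text
time: 30.95
tool_pos: [0.4678, -0.213, 0.3905]
ee_rot: [-3.14, -0.001, 1.569]
wrist_force: [0.7, 0.2, -0.1]
width: 0.0283
finger_force: 0.0
```

>>> play_rows(translation=[[0, -0.5, -0.8], [0, -0.8, -0.5], [0, -0.8, 0], [0, -0.4, 0], [0, 0, 0], [0, 0, 0]], twist=[[0, 0, 0], [0, 0, 0], [0, 0, 0], [0, 0, 0], [0, 0, 0], [0, 0, 0]], gripper=[-0.4, -0.4, -0.4, -0.4, -0.4, -0.4])

```text
time: 31.55
tool_pos: [0.3681, -0.213, 0.4423]
ee_rot: [3.141, 0.0, 1.568]
wrist_force: [0.2, 0.5, -0.6]
width: 0.0284
finger_force: 0.0
```

Run:
```python
from h import *
o=st(); im,m=snap("wrist","w9"); robot.snapshot("side")
for c,L in(("wrist",("triangle","round")),("side","round triangle square diamond bar tee cross".split())):
  for n in L: print(n,c,[(round(d["score"],2),np.round(d["centre"],3).tolist()) for d in robot.spot_point(f"marker_{n}_center",c)[:2]])
for n in("dessert","cups","syrup","tamper"): print(n,[np.round(d["centre"],3).tolist() for d in robot.spot_point(n,"side")[:3]])
```

```text
t 31.55 pos [ 0.3681 -0.213   0.4423] rpy [3.1408e+00 2.0000e-04 1.5684e+00] F [ 0.2  0.5 -0.6] w 0.0284 ff 0.0
triangle wrist [(0.78, [0.471, -0.215, 0.069])]
round wrist [(0.98, [0.465, -0.344, 0.062])]
round side [(0.43, [0.468, -0.341, 0.066])]
triangle side [(0.48, [0.467, -0.216, 0.064])]
square side [(0.72, [0.574, 0.276, 0.053])]
diamond side [(0.7, [0.482, 0.219, 0.052])]
bar side [(0.67, [0.56, 0.206, 0.054])]
tee side [(0.55, [0.547, 0.146, 0.052]), (0.45, [0.556, -0.341, 0.017])]
cross side [(0.84, [0.477, 0.16, 0.05])]
dessert [[0.556, -0.34, 0.02]]
cups [[0.563, -0.213, 0.016], [0.593, -0.548, -0.003], [0.548, -0.063, 0.002]]
syrup [[0.674, -0.035, -0.002]]
tamper [[0.755, 0.019, 0.005]]
```

All seven markers are upright at the expected heights, and the bystanders haven't moved. Handing in.

```bash
python3 -c "
from bench import robot
print(robot.close_job())"
```

```text
the job is handed in; nothing more can be done
None
```

The job is handed in at about 32 s: by the final camera readings the round marker stands in front of the dessert, the triangle in front of the cups and the cross in the rack, with nothing else moved; I viewed 11 pictures, one over the limit of 10.

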